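# Load the disc reader and hold its hood at the balance point

### The job

Load the reader: set the white disc flat on the middle of its round black plate and then the blue disc on top of the white one, both centred, set down gently rather than dropped. Then take the bar of the orange hood, which is lying open, swing it up until the hood stands plumb upright on its balance point, and finish still gripping the bar with the hood held still there for a last look at the stack; never let the hood go over towards the discs. Leave the red disc and the other bench things where they are.

Things in the scene. Friction and masses are not known exactly. Their poses are not given: they have to be found in the camera images.
- white_disc: white ceramic disc, 50 mm across and 16 mm thick, lying loose on the bench; origin: centre of its underside, z up
- blue_disc: blue filter disc, 42 mm across and 16 mm thick, lying loose on the bench; origin: centre of its underside, z up
- red_disc: red spare filter disc, 42 mm across and 16 mm thick, not needed, stays where it lies; origin: centre of its underside
- reader: the reader: a fixed white case 200 x 190 mm, 30 mm high, at a yaw that changes; origin: on the bench under the plate's centre; x along the hinge, y from the plate towards the hinge, z up. Two rubber rests, top 75 mm above the bench, stand at x = +-88, y = -65 mm, two hinge posts, top 92 mm, at x = +-88, y = +80 mm
- plate (a point): centre of the top face of the reader's round black plate, 84 mm across, 36 mm above the bench; axes as the reader's
- hinge (a point): middle of the hood's hinge axis, 80 mm from the plate's centre along the reader's y and 80 mm above the bench; fixed to the reader, same axes (hinge along x)
- hood (a joint): angle of the hood, rad: 0 shut, level over the plate; 1.571 plumb upright, bar straight above the hinge: the balance point; 2.618 open, leaning back on its stop on the reader's +y side, 60 degrees past upright, where it starts. The hinge turns freely (hood about 0.28 kg, no stay): let go off balance, the hood falls shut or open
- bail (a point): middle of the hood's round steel grip bar, 10 mm thick, 110 mm long, parallel to the hinge and 165 mm from its axis; 162 mm above the bench when open, 245 upright. In the hood's plane, 45 mm of free gap to the orange panel (156 wide, 6 thick). Pinch it from above, fingers closing along the reader's y; it turns between the pads as the hood swings, so the tool can stay pointing down
- beaker: clear plastic beaker, 84 mm across, 100 mm high; bystander; origin: centre of its underside
- jar: white jar with red lid, 76 mm across, 85 mm high; bystander; origin: centre of its underside
- petri: clear closed dish, 88 mm across, 15 mm high; bystander; origin: centre of its underside
- marker: white marker pen with black cap, 132 mm long along its y, 13 mm thick; bystander; origin: on its underside near the middle
- vial: small glass vial with green cap, 24 mm across, 55 mm high; bystander; origin: centre of its underside
There are look-alikes about, which are no part of the job. What is meant by the blue_disc is not brown, and is the smaller of those in its own colour. Of the things shaped like the white_disc, the white one is meant.

How it is judged:
By the outcome, as a careful person would: the job done as asked, in the order asked, and still so for the second after the job is handed in, while the arm keeps its last pose, push and grip.
It also fails if it takes over 61 s, if anything falls off the work surface, if the arm or the gripper's body presses on something with over 40 N, if the wrist force passes 120 N, or if a joint passes its speed limit or range.

### The arm

A 6-joint arm with a two-finger parallel gripper is mounted at the origin on the work surface. World frame = base frame: x ahead of the robot, y to its left, z up, the work surface at z = 0. Lengths are in mm, angles in rad, forces in N, time in s.
With the tool pointing down it reaches from about 350 to 875 mm from the base axis. Payload 15.5 kg.
Tool frame: the origin (TCP) lies at the very end of the fingers, on their centre line; the grasp point (between the pads) lies 19 mm behind it; z points along the fingers, x is the direction in which the jaws open and shut, and the axes are right-handed (so a half turn about z gives the same grasp; the last joint's range is limited). The gripper opens to 85 mm and grips with 20 to 120 N. Pads are 22 mm wide; open, the fingers measure 114 mm over their backs; the gripper's body (76 mm by 85 mm) begins 54 mm behind the grasp point. The pads swing forward as they close: fully open they stand 13 mm farther back than shut.
Start: joints at [-1.345, 0.494, 1.345, -0, 1.302, -0.096], TCP at [197.08, -593.116, 231.277] pointing down, gripper open.
Joint ranges: [-2.91, 2.91], [-0.82, 2.16], [0.22, 2.67], [-1.22, 4.37], [0.12, 2.79], [-3.08, 3.08]. Speed limits (rad/s): [1.89, 1.89, 2.57, 3.01, 3.01, 3.01].

### API

Orientations are given as a 3x3 rotation matrix whose columns are the frame's x, y, z axes.
In Python, from cell import robot gives the robot as it stands.
- The arm moves only by the shell command python3 -m creep 'ROWS'. ROWS is JSON, a list of rows, each a list of 7 numbers: the shift along the tool's x, y, z in cm, then the turn, a rotation vector about the tool's x, y, z in rad, then the finger opening in cm, from 0 to 8.54. A call has 1 to 10 rows; each row shifts and turns the commanded pose from where the row before left it, along the tool's axes as they then stand; what a row does not reach is not made up. A row lasts 1/10 s, in which the tool goes at most 50 mm and 8.59 degrees, less where a joint would pass 70% of its speed; a pose out of reach is approached as far as the arm can. A call with a gripper value outside its range is refused whole. The fingers move at their own pace and stop on an object; the grip force is fixed at half the most. Time passes only in rows, so rows that do not move let the fingers close. It gives the time, the measured TCP pose, the force and the opening at its end, in the units of the state.
- robot.read_state(): the state, without advancing time (a new reading comes with each control period).
- robot.snapshot(name): name is "scene" or "side" or "wrist"; returns a dict with "pixels" (384x512x3 uint8, red, green, blue), "K" (3x3 intrinsics, pixels), "xyz" and "rotation" of the camera in the world. Camera axes: x right, y up, looking along -z (the intrinsics and any distortion apply to the point x, -y, -z); pixel columns grow to the right and rows downward; lengths in mm; the calibration is good to about 2 mm. The wrist camera is an equidistant fisheye: a pixel r from the principal point sees the ray r / f radians off the axis. A picture is of the moment at which its call begins. There is no depth.
- robot.hand_in(): hands the job in, once; it reports no verdict.
The state is a dict: "time": time; "joint_positions": joint angles; "joint_velocities": joint speeds; "effort": joint torques, N m; "tool_pos": TCP position; "orientation": TCP orientation; "wrist_force": force on the tool from outside, world axes, zero at the start; "torque": the same for the moment, N m; "finger_gap": opening from 0.0 (shut) to 1.0 (fully open).
Only numpy, scipy, OpenCV 4.12 (cv2) and the standard library are available. Lean on these libraries where they do the work, as an engineer would, in place of code of your own. Each camera call takes 0.05 s, during which the arm holds its last target. There are 200 camera calls.

## Working session

There is one attempt and no reset: what is moved stays moved. The work goes in short steps, Python scripts to look and compute and a shell command to move; the robot and the scene stay as the last step left them, time stands still between calls to the robot, and variables do not carry over. Pictures are saved under pics/ and viewed, about 8 in all and at most 12, crops included, and the job is handed in when it is done.

```bash
mkdir -p pics; ls; python3 - <<'E'
from cell import robot
import cv2
for n in ["scene","side"]:
    s=robot.snapshot(n)
    cv2.imwrite(f"pics/{n}0.png",cv2.resize(s["pixels"][:,:,::-1],(800,600),interpolation=cv2.INTER_CUBIC))
    print(n,s["K"],s["xyz"],s["rotation"])
s=robot.snapshot("wrist");print(s["K"],s["xyz"],s["rotation"]);cv2.imwrite("pics/wrist0.png",s["pixels"][:,:,::-1])
print(robot.read_state())
E
```

```text
pics
scene [[399.46303419   0.         253.26260008]
 [  0.         399.46303419 193.4521659 ]
 [  0.           0.           1.        ]] [1000.19918588 -339.14267917  888.00785102] [[ 0.52357563 -0.7193804   0.45646512]
 [ 0.85192669  0.44800945 -0.27112441]
 [-0.0094591   0.53082895  0.84742619]]
side [[440.53952374   0.         255.40711636]
 [  0.         440.53952374 197.05527759]
 [  0.           0.           1.        ]] [478.7210817  536.72539164 730.71519633] [[-0.99547971  0.05531865 -0.07720098]
 [-0.09357867 -0.71015025  0.69780345]
 [-0.01622276  0.70187354  0.71211681]]
[[297.31863964   0.         257.8607298 ]
 [  0.         297.31863964 190.28968975]
 [  0.           0.           1.        ]] [ 265.22166618 -570.68072916  372.88635583] [[ 0.31539975  0.90988165  0.26951507]
 [-0.94895805  0.30203145  0.09086043]
 [ 0.00127021 -0.28441585  0.95870017]]
{'time': 0.15, 'joint_positions': array([-1.34552126e+00,  4.94087916e-01,  1.34599056e+00,  2.01133190e-05,
        1.30252005e+00, -9.55064942e-02]), 'joint_velocities': array([-0.00039045, -0.00151785,  0.00016332,  0.00062973,  0.00166079,
        0.0002144 ]), 'effort': array([ 1.59095212e-03, -8.82539892e+01, -3.84065437e+01, -3.01473824e-05,
        7.16148454e-03, -4.05488925e-05]), 'tool_pos': array([ 197.00884488, -592.83610529,  230.80712577]), 'orientation': array([[ 3.15303178e-01, -9.48990971e-01, -2.05782426e-04],
       [-9.48990467e-01, -3.15303224e-01,  9.84788876e-04],
       [-9.99439615e-04, -1.15221502e-04, -9.99999494e-01]]), 'wrist_force': array([ 1.08923613,  0.3181262 , -0.03802676]), 'torque': array([-0.00876013,  0.02571227, -0.03974891]), 'finger_gap': 0.99807004553351}
```

View pics/scene0.png

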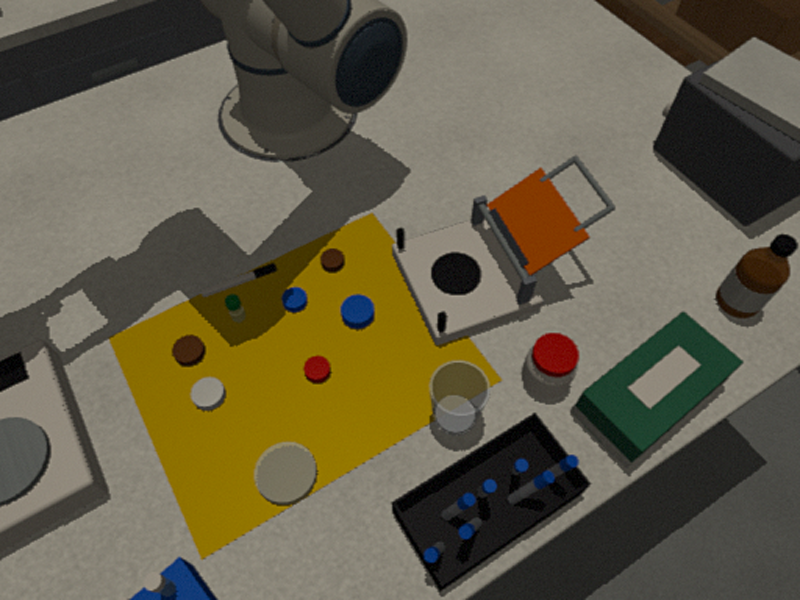

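View pics/side0.png

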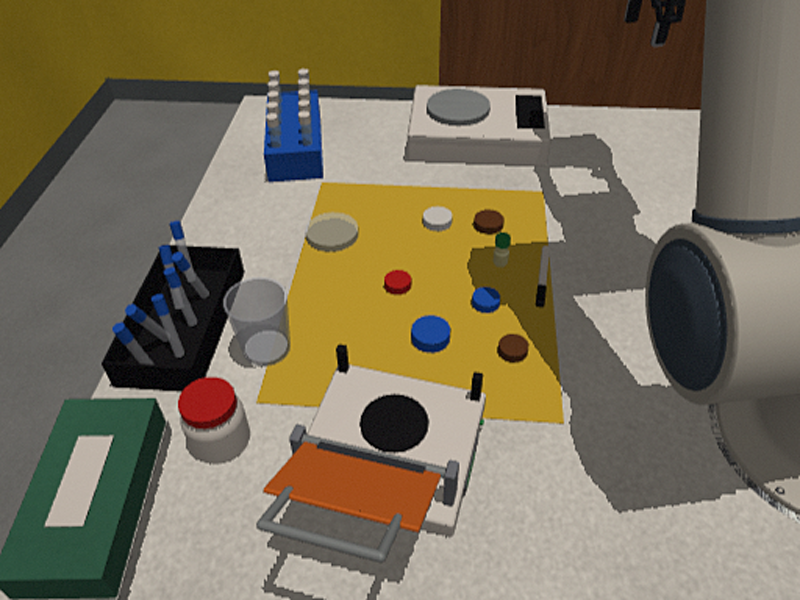

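Scene: white disc (208,392), small blue (294,298), large blue (357,311), red (317,368) and plate (456,273). Side: white (437,217), small blue (486,299) and plate (394,422). Rests, posts and bar show in both views.

```bash
cat > h.py <<'E'
import numpy as np, cv2
from scipy.optimize import least_squares
def proj(s,P):
    p=(np.atleast_2d(P)-s["xyz"])@s["rotation"]; q=np.c_[p[:,0],-p[:,1],-p[:,2]]
    K=s["K"]; f=K[0,0]
    return q[:,:2]/q[:,2:]*f+K[:2,2]
def projw(s,P):
    p=(np.atleast_2d(P)-s["xyz"])@s["rotation"]; q=np.c_[p[:,0],-p[:,1],-p[:,2]]
    r=np.linalg.norm(q[:,:2],axis=1); th=np.arctan2(r,q[:,2])
    return q[:,:2]/np.maximum(r,1e-9)[:,None]*(th*s["K"][0,0])[:,None]+s["K"][:2,2]
def mask(s,seed,tol=60):
    im=cv2.GaussianBlur(s["pixels"],(3,3),0)
    lab=cv2.cvtColor(np.ascontiguousarray(im),cv2.COLOR_RGB2LAB).astype(float)
    u,v=map(int,np.round(seed)); ref=np.median(lab[v-2:v+3,u-2:u+3].reshape(-1,3),axis=0)
    d=np.linalg.norm((lab-ref)*[.5,1,1],axis=2)
    m=(d<tol).astype(np.uint8); n,l=cv2.connectedComponents(m); return (l==l[v,u])
a=np.linspace(0,2*np.pi,60)
def sil(s,c,R,h,z0,pf=proj):
    C=np.c_[c[0]+R*np.cos(a),c[1]+R*np.sin(a)]
    P=np.r_[np.c_[C,0*a+z0],np.c_[C,0*a+z0+h]]
    hull=cv2.convexHull(pf(s,P).astype(np.float32)); M=cv2.moments(hull)
    return np.array([M["m10"]/M["m00"],M["m01"]/M["m00"]]),M["m00"]
def fitdisc(views,R,h,z0,x0):  # views: (snap,mask,pf)
    cs=[np.argwhere(m)[:,::-1].mean(0) for s,m,pf in views]
    f=lambda c:np.concatenate([sil(s,c,R,h,z0,pf)[0]-k for (s,m,pf),k in zip(views,cs)])
    r=least_squares(f,x0); return r.x,r.fun,[(int(m.sum()),int(sil(s,r.x,R,h,z0,pf)[1])) for s,m,pf in views]
E
python3 - <<'E'
from h import *; from cell import robot
S=robot.snapshot("scene");T=robot.snapshot("side")
g=lambda U:(np.array(U,float)+.5)/1.5625-.5
for n,p,q,R,h,z0,tol in [("white",(208,392),(437,217),25,16,0,22),("blue",(294,298),(486,299),21,16,0,28),("bigblue",(357,311),(431,333),21,16,0,28),("red",(317,368),(398,282),21,16,0,28),("plate",(456,273),(394,422),42,5,31,14)]:
    print(n,*fitdisc([(S,mask(S,g(p),tol),proj),(T,mask(T,g(q),tol),proj)],R,h,z0,[500,0]))
pts=np.array([[88,-65,75],[-88,-65,75],[88,80,92],[-88,80,92]],float)
b=80+165*np.sin(np.pi/3); B=[[55,b,162],[-55,b,162]]
M=np.r_[pts,B]
# order side: +x?  reader y from plate to hinge
sc=np.array([(441,314),(400,230),(526,280),(479,200),(611,206),(576,160)]);sd=np.array([(342,347),(477,375),(297,430),(452,465),(262,525),(383,555)])
best=None
for flip in (0,1):
  i=np.arange(6) if not flip else np.array([1,0,3,2,5,4])
  def f(x):
    c,s=np.cos(x[2]),np.sin(x[2]);W=M@np.array([[c,s,0],[-s,c,0],[0,0,1]])+[x[0],x[1],0]
    return np.r_[(proj(S,W)-g(sc[i])).ravel(),(proj(T,W)-g(sd[i])).ravel()]
  for y0 in (0,1.5,3,-1.5):
    r=least_squares(f,[550,150,y0],x_scale=[100,100,1],loss="soft_l1")
    if best is None or r.cost<best.cost: best=r
print(best.x,best.cost,best.fun.reshape(-1,2).round(1))
E
```

```text
white [468.75   0.  ] [128.26776227 -81.76201658  11.45974039 122.4253381 ] [(307, 282), (171, 511)]
blue [429.6875   0.    ] [ 64.43553538 -32.1665474    0.11371031  70.14103078] [(168, 200), (166, 380)]
bigblue [500.00000745   0.        ] [ 38.10221086 -21.62797833   0.09637435  47.40965588] [(326, 213), (370, 373)]
red [531.25   0.  ] [ 70.63469455 -49.91427816   5.92350212  79.3804786 ] [(209, 220), (171, 370)]
plate [547.33289033   0.        ] [-14.80452867   9.55982661   0.25289045 -20.51807531] [(621, 740), (1197, 1179)]
[ 5.42280641e+02  4.75502215e+01 -1.80376823e-01] 5.435395793064465 [[ 0.2  0.5]
 [-0.7  0. ]
 [ 1.6 -0.4]
 [ 0.3 -0.9]
 [-0.2  1. ]
 [-1.3 -0.9]
 [-0.6 -0.4]
 [ 0.4 -0.5]
 [ 0.2  0.6]
 [ 0.1  1.4]
 [ 0.5 -0.8]
 [-1.2  0.1]]
```

View pics/wrist0.png

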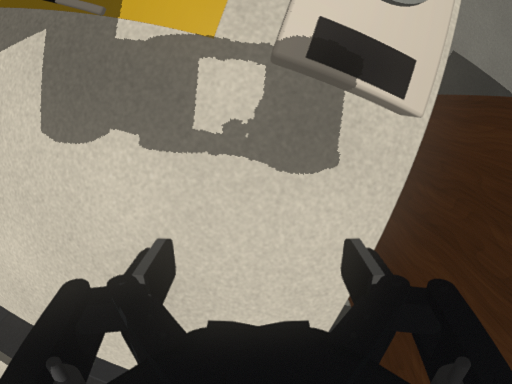

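```bash
sed -i 's/least_squares(f,x0)/least_squares(f,x0,diff_step=1e-2)/' h.py
python3 - <<'E'
from h import *; from cell import robot
S=robot.snapshot("scene");T=robot.snapshot("side")
g=lambda U:(np.array(U,float)+.5)/1.5625-.5
for n,p,q,R,h,z0,tol in [("white",(208,392),(437,217),25,16,0,22),("blue",(294,298),(486,299),21,16,0,28),("bigblue",(357,311),(431,333),29,16,0,28),("red",(317,368),(398,282),21,16,0,28),("plate",(456,273),(394,422),42,5,31,14),("brownA",(188,350),(489,221),25,16,0,25),("brownB",(332,260),(512,347),25,16,0,25),("vialcap",(233,300),(503,241),10,10,45,25)]:
    r=fitdisc([(S,mask(S,g(p),tol),proj),(T,mask(T,g(q),tol),proj)],R,h,z0,[500,-100]);print(n,r[0].round(1),r[1].round(1),r[2])
s=robot.read_state();print(s["time"])
E
```

```text
white [ 511.7 -390. ] [-0.5  1.   0.6  1.8] [(307, 388), (171, 265)]
blue [ 430.8 -199.1] [-0.3  0.5  0.2  0.6] [(167, 226), (165, 269)]
bigblue [ 506.8 -123.8] [-1.   1.2  0.3  1.7] [(326, 412), (394, 523)]
red [ 564.3 -228.5] [-0.6  1.1  0.5  1.6] [(208, 261), (169, 250)]
plate [542.9  48.9] [0. 0. 0. 0.] [(621, 710), (1197, 1323)]
brownA [ 427.8 -385.6] [-0.2 -0.2 -0.2  0.1] [(336, 354), (244, 272)]
brownB [ 393.  -106.8] [-0.1 -0.1 -0.1  0. ] [(190, 279), (285, 428)]
vialcap [ 413.4 -290. ] [-0.3 -2.3 -1.7 -1.1] [(169, 62), (91, 62)]
0.35
```

```bash
python3 -m creep '[[-0.9,-3.6,0.4,0,0,0,8.5],[-0.9,-3.6,0.4,0,0,0,8.5],[-0.9,-3.6,0.4,0,0,0,8.5],[-0.9,-3.6,0.4,0,0,0,8.5],[-0.9,-3.6,0.4,0,0,0,8.5],[-0.9,-3.6,0.4,0,0,0,8.5],[-0.9,-3.6,0.4,0,0,0,8.5],[-0.9,-3.6,0.4,0,0,0,8.5],[-1.0,-3.7,0.4,0,0,0,8.5],[-1.1,-3.7,0.4,0,0,0,8.5]]'
python3 -m creep '[[0,0,0,0,0,0,8.5],[0,0,0,0,0,0,8.5]]'
cat > w.py <<'E'
import sys; from h import *; from cell import robot
def wfit(seed,R,h,z0,x0,tol,name=None):
    W=robot.snapshot("wrist"); 
    if name: cv2.imwrite(f"pics/{name}.png",cv2.resize(W["pixels"][:,:,::-1],(768,576)))
    if seed is None: seed=projw(W,[x0[0],x0[1],z0+h])[0]
    m=mask(W,seed,tol); r=fitdisc([(W,m,projw)],R,h,z0,x0)
    print("seed",seed.round(),r[0].round(1),r[1].round(2),r[2]); return r[0]
def rel(P):
    s=robot.read_state();d=s["orientation"].T@(np.array(P)-s["tool_pos"]);print("t",round(s["time"],2),"tcp",s["tool_pos"].round(1),"F",s["wrist_force"].round(1),"gap",round(s["finger_gap"],3),"toolshift mm",d.round(1));
    print(s["orientation"].round(4).tolist(),s["joint_positions"].round(3))
E
python3 -c "
from w import *
p=wfit(None,25,16,0,[511,-391],22,'w1'); rel([p[0],p[1],2])"
```

```text
time: 1.35
tool_pos: [512.5, -389.8, 191.2]
orientation: [[0.315, -0.949, 0.0], [-0.949, -0.315, -0.0], [0.0, -0.0, -1.0]]
wrist_force: [-0.1, -0.5, -0.3]
finger_gap: 0.998
time: 1.55
tool_pos: [511.7, -390.2, 191.0]
orientation: [[0.317, -0.948, -0.0], [-0.948, -0.317, 0.0], [-0.0, 0.0, -1.0]]
wrist_force: [-1.8, -0.3, 1.0]
finger_gap: 0.994
seed [257. 171.] [ 505.9 -387.8] [-0. -0.] [(938, 1659)]
t 1.6 tcp [ 511.1 -390.8  191.2] F [ 0.2 -0.5 -0.1] gap 0.994 toolshift mm [ -4.4   3.9 189.2]
[[0.3158, -0.9488, -0.0004], [-0.9488, -0.3158, -0.0001], [-0.0, 0.0004, -1.0]] [-0.745  0.557  1.345 -0.     1.239  0.504]
```

View pics/w1.png

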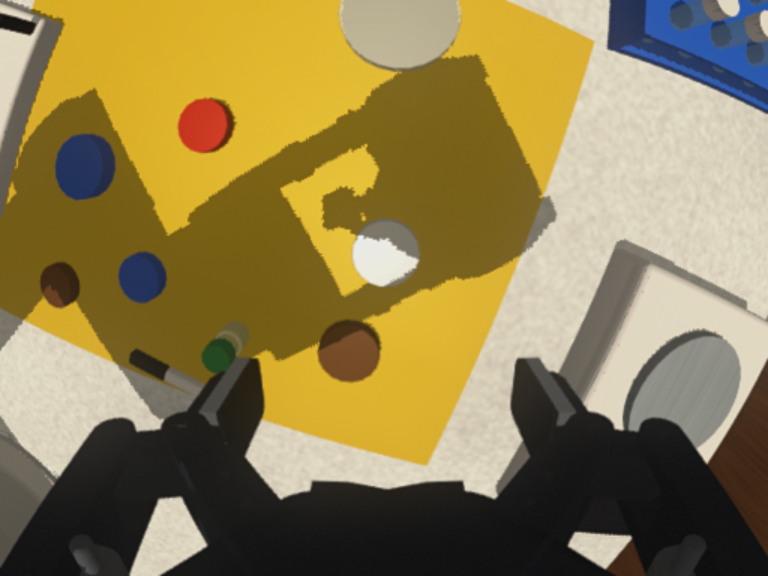

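```bash
cat >> w.py <<'E'
def wpix(W,k,R,h,z0,x0):
    r=least_squares(lambda c:sil(W,c,R,h,z0,projw)[0]-k,x0,diff_step=1e-2); return r.x
E
python3 -c "
from w import *
W=robot.snapshot('wrist'); g=lambda U:(np.array(U,float)+.5)/1.5-.5
p=wpix(W,g((385.5,253)),25,16,0,[511,-391]);print(p)
print(wpix(W,g((142.5,277)),21,16,0,[431,-199]))
rel([p[0],p[1],2])
S=robot.snapshot('scene');T=robot.snapshot('side')
g=lambda U:(np.array(U,float)+.5)/1.5625-.5
for n,p,q,R,tol in [('blue',(294,298),(486,299),21,28),('white',(208,392),(437,217),25,22),('red',(317,368),(398,282),21,28)]:
    r=fitdisc([(S,mask(S,g(p),tol),proj),(T,mask(T,g(q),tol),proj)],R,.5,15.5,[500,-100]);print(n,r[0].round(1),r[1].round(1),r[2])
"
```

```text
[ 511.88621382 -390.50857958]
[ 430.03983042 -201.98383928]
t 1.65 tcp [ 510.7 -391.2  191.4] F [ 0.7 -0.3  0.5] gap 0.993 toolshift mm [ -0.3  -1.4 189.4]
[[0.315, -0.9491, -0.0002], [-0.9491, -0.315, -0.0002], [0.0001, 0.0003, -1.0]] [-0.746  0.557  1.345 -0.     1.239  0.504]
blue [ 432.6 -196.4] [ 0.6 -1.4 -0.6 -1.5] [(202, 174), (241, 185)]
white [ 507.  -386.5] [-0.1 -0.  -0.1  0.1] [(189, 319), (111, 179)]
red [ 565.5 -226.4] [ 0.  -0.3 -0.2 -0.2] [(206, 213), (170, 169)]
```

```bash
python3 -m creep '[[0,-0.1,3,0,0,0,8.5],[0,0,4,0,0,0,8.5],[0,0,4,0,0,0,8.5],[0,0,4,0,0,0,8.5],[0,0,2.2,0,0,0,8.5],[0,0,1.2,0,0,0,8.5],[0,0,0.5,0,0,0,8.5],[0,0,0,0,0,0,8.5]]'
python3 -m creep '[[0,0,0,0,0,0,4],[0,0,0,0,0,0,4],[0,0,0,0,0,0,4],[0,0,0,0,0,0,4],[0,0,0,0,0,0,4],[0,0,0,0,0,0,4],[0,0,0,0,0,0,4]]'
```

```text
time: 2.55
tool_pos: [512.2, -390.9, 2.7]
orientation: [[0.315, -0.949, 0.0], [-0.949, -0.315, -0.0], [0.0, -0.0, -1.0]]
wrist_force: [0.8, 0.1, 0.5]
finger_gap: 0.995
time: 3.25
tool_pos: [512.7, -390.8, 3.8]
orientation: [[0.315, -0.949, 0.001], [-0.949, -0.315, -0.001], [0.002, -0.001, -1.0]]
wrist_force: [-3.3, 0.7, 14.0]
finger_gap: 0.554
```

```bash
python3 -m creep '[[0,0,-0.1,0,0,0,4],[0,0,-0.1,0,0,0,4],[0,0,-1,0,0,0,4],[0,0,-3,0,0,0,4],[0,0,-3,0,0,0,4],[0,0,-1,0,0,0,4],[0,0,0,0,0,0,4],[0,0,0,0,0,0,4]]'
python3 -c "
from w import *
W=robot.snapshot('wrist'); cv2.imwrite('pics/w2.png',cv2.resize(W['pixels'][:,:,::-1],(768,576)));rel([542.5,48,46])
s=robot.read_state();print(projw(W,s['tool_pos'])*1.5,projw(W,s['tool_pos']-[0,0,-8])*1.5)
"
```

```text
time: 4.05
tool_pos: [511.9, -390.1, 83.7]
orientation: [[0.315, -0.949, -0.001], [-0.949, -0.315, 0.001], [-0.001, 0.0, -1.0]]
wrist_force: [-1.0, -0.1, -1.0]
finger_gap: 0.558
t 4.1 tcp [ 511.7 -389.9   83.1] F [ 0.1 -0.1 -0.6] gap 0.551 toolshift mm [-405.7 -167.4   37.6]
[[0.3154, -0.949, -0.0014], [-0.949, -0.3154, 0.0012], [-0.0016, 0.0009, -1.0]] [-0.744  0.681  1.442 -0.     1.021  0.506]
[[384.00744176 364.93527456]] [[383.91279582 375.46244977]]
```

View pics/w2.png

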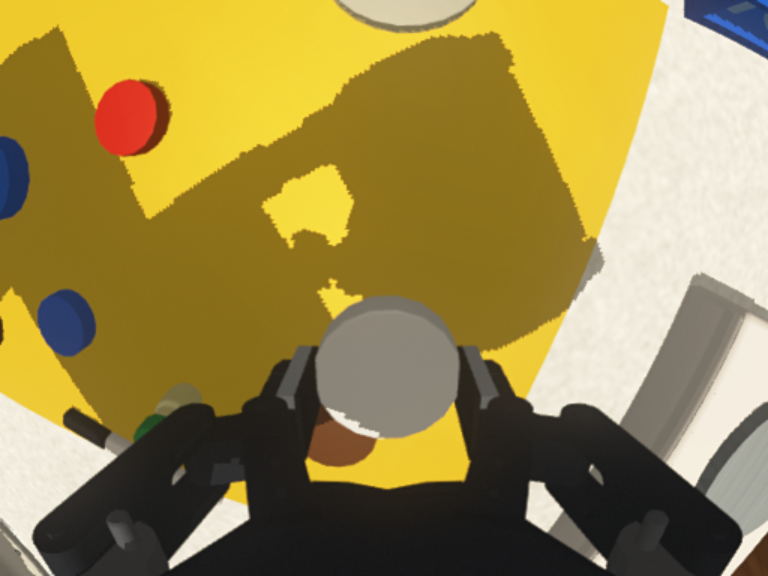

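```bash
python3 -m creep '[[-1,-0.4,-3,0,0,0,4],[-3,-1.2,-3,0,0,0,4],[-4,-1.7,-1,0,0,0,4],[-4,-1.7,0,0,0,0,4],[-4,-1.7,0,0,0,0,4],[-4,-1.7,0,0,0,0,4],[-4,-1.7,0,0,0,0,4],[-4,-1.7,0,0,0,0,4],[-4,-1.7,0,0,0,0,4],[-4,-1.6,0,0,0,0,4]]'
python3 -m creep '[[-3,-1.1,0,0,0,0,4],[-1.5,-0.5,0,0,0,0,4],[0,0,0,0,0,0,4],[0,0,0,0,0,0,4]]'
python3 -c "
from w import *
W=robot.snapshot('wrist'); cv2.imwrite('pics/w3.png',cv2.resize(W['pixels'][:,:,::-1],(768,576)));rel([542.5,48,40])
s=robot.read_state();print(projw(W,s['tool_pos'])*1.5,projw(W,[542.5,48,36])*1.5)
np.save('tcp3.npy',s['tool_pos'])
"
```

```text
time: 5.1
tool_pos: [541.4, 0.7, 153.1]
orientation: [[0.315, -0.949, -0.002], [-0.949, -0.315, 0.0], [-0.001, 0.002, -1.0]]
wrist_force: [0.6, 0.1, -0.4]
finger_gap: 0.555
time: 5.5
tool_pos: [542.8, 46.0, 153.7]
orientation: [[0.316, -0.949, -0.001], [-0.949, -0.316, -0.0], [-0.0, 0.001, -1.0]]
wrist_force: [0.1, 0.2, -0.6]
finger_gap: 0.553
t 5.55 tcp [542.9  45.6 153.8] F [-0.4  0.3 -0.6] gap 0.55 toolshift mm [ -2.4  -0.5 113.8]
[[0.3148, -0.9491, -0.0008], [-0.9491, -0.3148, -0.0003], [0.0, 0.0009, -1.0]] [-0.026  0.474  1.636 -0.     1.033  1.225]
[[386.00601809 365.49553224]] [[381.83074292 276.11072874]]
```

View pics/w3.png

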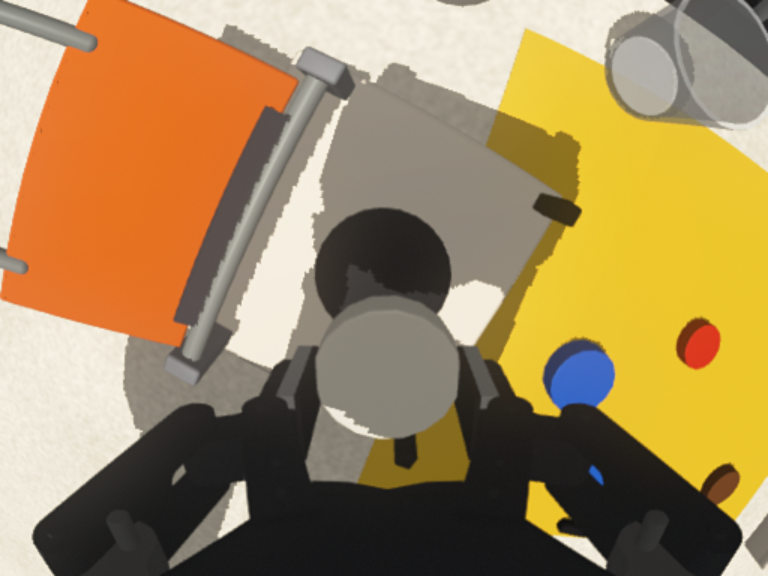

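```bash
cat >> w.py <<'E'
def circfit(W,pts,R,z,x0):  # pts in 768x576 pixels on rim at height z (z None: free, x0 has 3)
    pts=(np.array(pts,float)+.5)/1.5-.5; t=np.linspace(0,2*np.pi,720)
    def f(c):
        zz=c[2] if z is None else z
        q=projw(W,np.c_[c[0]+R*np.cos(t),c[1]+R*np.sin(t),0*t+zz])
        o=sum(q)/len(q); out=[]
        for p in pts:
            d=np.linalg.norm(q-p,axis=1); i=d.argmin(); out.append(d[i]*np.sign(np.linalg.norm(p-o)-np.linalg.norm(q[i]-o)))
        return np.array(out)
    r=least_squares(f,x0,diff_step=1e-3); return r.x,r.fun.round(2)
E
python3 -c "
from w import *
W=robot.snapshot('wrist'); s=robot.read_state(); t=s['tool_pos'];R=s['orientation']
p,f=circfit(W,[(382,207),(315,272),(451,274),(335,227),(430,227)],42,36,[542,48]);print('plate',p,f)
d,f=circfit(W,[(317,366),(459,366),(388,438),(338,417),(438,417)],25,None,[t[0],t[1],t[2]+12]);print('disc',d,d-t,f)
d2,f=circfit(W,[(317,366),(459,366),(388,438),(338,417),(438,417)],25,t[2]+12.5,[t[0],t[1]]);print('disc',d2,f)
print('tool frame: disc-tcp',R.T@(np.r_[d2,0]-t*[1,1,0]),'plate-disc',R.T@np.r_[p-d2,0])
rel([542.5,48,40])
"
```

```text
plate [542.15056803  46.89797889] [ 0.75 -0.64 -0.61 -0.16 -0.47]
disc [540.51564943  43.62006999 158.36097351] [-2.44072918 -1.72197505  4.39165325] [ 0.23  0.13  1.08 -0.7  -0.65]
disc [546.14838922  45.53350246] [-3.25 -3.34  1.19 -1.39 -1.32]
tool frame: disc-tcp [ 8.21266216e-01 -3.09048639e+00 -1.82509935e-03] plate-disc [-2.55159705e+00  3.36655892e+00  1.93592314e-03]
t 5.6 tcp [543.   45.3 154. ] F [-0.2  0.1 -0.3] gap 0.552 toolshift mm [ -2.7  -0.5 114. ]
[[0.3142, -0.9493, -0.0006], [-0.9493, -0.3142, -0.0002], [0.0, 0.0006, -1.0]] [-0.026  0.474  1.636 -0.     1.033  1.225]
```

```bash
python3 -c "
from w import *
t=robot.read_state()['tool_pos'];o=[]
for n in ['scene','side']:
    s=robot.snapshot(n); u,v=proj(s,t)[0].round().astype(int); c=s['pixels'][v-40:v+40,u-50:u+50,::-1]; o.append(cv2.resize(c,(400,320),interpolation=cv2.INTER_CUBIC)); print(n,u,v,(proj(s,t+[0,0,10])[0]-[u-50,v-40])*4,(proj(s,t-[0,0,10])[0]-[u-50,v-40])*4)
cv2.imwrite('pics/c4.png',np.hstack(o))"
```

```text
scene 294 146 [200.88416151 148.3047957 ] [198.26146141 169.90461341]
side 250 227 [201.06763593 146.39212323] [202.19679676 176.7235031 ]
```

View pics/c4.png

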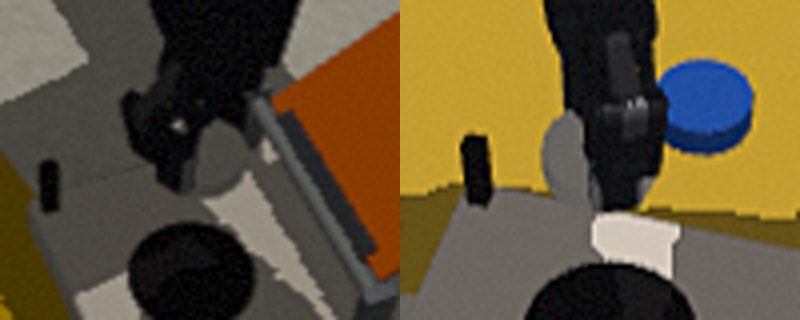

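```bash
python3 -c "
from w import *
W=robot.snapshot('wrist');g=W['pixels'].astype(int).mean(2)
for u in (230,245,258,272,287): print(u,g[192:300,u].astype(int).tolist())
for v in (235,245,255): print(v,g[v,205:312].astype(int).tolist())
"
```

```text
230 [45, 43, 48, 55, 56, 58, 62, 63, 63, 63, 62, 62, 67, 85, 104, 109, 111, 109, 109, 110, 112, 117, 126, 131, 131, 131, 130, 129, 130, 130, 131, 130, 130, 130, 129, 129, 129, 129, 130, 130, 130, 129, 129, 130, 130, 129, 130, 129, 129, 129, 129, 129, 129, 128, 129, 130, 130, 130, 130, 130, 128, 129, 128, 129, 130, 129, 129, 129, 129, 128, 129, 129, 129, 128, 128, 129, 129, 129, 129, 129, 129, 128, 127, 130, 127, 126, 158, 231, 232, 230, 231, 224, 181, 134, 125, 129, 130, 130, 131, 131, 130, 128, 126, 125, 127, 129, 130, 131]
245 [61, 59, 60, 60, 60, 64, 85, 108, 110, 109, 109, 110, 110, 109, 111, 118, 130, 134, 131, 129, 130, 129, 129, 130, 129, 129, 130, 129, 129, 129, 130, 129, 130, 130, 129, 129, 129, 128, 129, 130, 129, 129, 130, 129, 129, 129, 129, 129, 129, 130, 129, 129, 129, 129, 129, 129, 129, 129, 129, 129, 129, 129, 130, 129, 130, 129, 130, 129, 130, 129, 129, 129, 129, 129, 128, 129, 129, 129, 129, 129, 129, 128, 129, 128, 129, 129, 128, 129, 129, 129, 128, 128, 126, 142, 215, 231, 231, 230, 200, 135, 128, 130, 131, 129, 127, 125, 124, 124]
258 [42, 58, 58, 58, 64, 88, 10
[... 2424 characters left out ...]
130, 130, 129, 130, 129, 130, 129, 129, 129, 129, 129, 129, 129, 129, 129, 129, 130, 129, 130, 130, 130, 130, 130, 129, 129, 129, 130, 130, 131, 115, 75, 42, 39, 40, 42, 40]
255 [41, 40, 41, 39, 38, 51, 102, 130, 130, 129, 129, 129, 128, 129, 129, 129, 130, 129, 130, 129, 130, 128, 129, 129, 130, 129, 129, 129, 129, 130, 130, 129, 129, 129, 129, 129, 129, 129, 128, 128, 129, 128, 129, 128, 129, 129, 129, 128, 129, 128, 129, 129, 129, 130, 130, 129, 129, 128, 129, 128, 129, 129, 129, 129, 129, 129, 129, 129, 129, 129, 128, 128, 129, 129, 129, 130, 129, 128, 129, 129, 129, 129, 129, 129, 129, 129, 129, 129, 129, 129, 129, 129, 129, 129, 129, 130, 129, 129, 130, 129, 80, 41, 36, 38, 37, 37, 37]
```

```bash
python3 -c "
from w import *
W=robot.snapshot('wrist');s=robot.read_state();t=s['tool_pos'];Rt=s['orientation']
face=np.array([(258,206.3),(230,213.5),(287,215),(245,207.5),(272,208.3),(258,292),(287,283.5),(245,290.5),(272,289.9),(230,284.3),(210.2,245),(305.6,245),(211,235),(305,235),(211,255),(305,255)])
rim=np.array([(258,196.8),(230,205),(287,206.3),(245,198.2),(272,199)])
a=np.linspace(0,2*np.pi,720)
def f(q,ret=0):
    x,y,z,tl=q; u=np.array([1,0,0]);v=np.array([0,np.cos(tl),np.sin(tl)]);n=np.cross(u,v)  # tool frame, n ~ +z tool (down)
    c=np.array([x,y,z]); C=c+25*np.outer(np.cos(a),u)+25*np.outer(np.sin(a),v)
    A=projw(W,C@Rt.T+t); B=projw(W,(C+16*n)@Rt.T+t)
    H=cv2.convexHull(np.r_[A,B].astype(np.float32)).reshape(-1,1,2); o=[]
    o=[cv2.pointPolygonTest(A.astype(np.float32).reshape(-1,1,2),tuple(map(float,p)),True) for p in face]+[cv2.pointPolygonTest(H,tuple(map(float,p)),True) for p in rim]
    return np.array(o)
r=least_squares(f,[0,0,-10,0],diff_step=1e-3,x_scale=[1,1,1,.05]);
for q0 in ([1,-1,-8,.1],[1,2,-5,-.2],[0,-2,-12,.2]):
    r2=least_squares(f,q0,diff_step=1e-2,x_scale=[1,1,1,.05])
    if r2.cost<r.cost:r=r2
print('top centre in tool frame, tilt',r.x,r.cost,r.fun.round(1))
for tl in (0,): 
    r3=least_squares(lambda q:f([*q,tl]),[0,0,-10],diff_step=1e-2);print(r3.x,r3.cost)
"
```

```text
top centre in tool frame, tilt [ 0.86186749  1.52997896 -6.9346792  -0.02059891] 2.793538015384208 [ 0.3 -0.3  0.3 -0.1  0.4 -0.1 -0.3 -0.2  0.1 -0.2  0.5  0.4 -1.  -1.3
  1.   0.7  0.2 -0.4 -0.2 -0.1  0.3]
[ 9.53674316e-06 -5.45154251e-18 -1.00849986e+01] 22.84575415101498
```

```bash
python3 -m creep '[[-0.24,-0.04,2,0,0,0,4],[0,0,3,0,0,0,4],[0,0,3,0,0,0,4],[0,0,1.6,0,0,0,4],[0,0,0.8,0,0,0,4],[0,0,0.2,0,0,0,4],[0,0,0,0,0,0,4]]'
python3 -m creep '[[0,0,0.1,0,0,0,4],[0,0,0.1,0,0,0,4]]'
python3 -m creep '[[0,0,0.1,0,0,0,4],[0,0,0.1,0,0,0,4]]'
```

```text
time: 6.5
tool_pos: [543.0, 48.9, 48.7]
orientation: [[0.315, -0.949, 0.001], [-0.949, -0.315, 0.0], [0.0, -0.001, -1.0]]
wrist_force: [1.3, 0.2, -0.7]
finger_gap: 0.553
time: 6.7
tool_pos: [543.1, 49.0, 47.0]
orientation: [[0.315, -0.949, 0.001], [-0.949, -0.315, -0.0], [0.0, -0.001, -1.0]]
wrist_force: [0.2, 0.5, -0.5]
finger_gap: 0.554
time: 6.9
tool_pos: [542.8, 49.0, 44.5]
orientation: [[0.315, -0.949, 0.0], [-0.949, -0.315, 0.0], [0.0, -0.0, -1.0]]
wrist_force: [-0.5, 0.1, -0.6]
finger_gap: 0.555
```

```bash
python3 -m creep '[[0.05,0,0.1,0,0,0,4],[0.05,0,0.1,0,0,0,4]]'
python3 -m creep '[[0,0,0.1,0,0,0,4],[0,0,0.05,0,0,0,4]]'
python3 -m creep '[[0,0,0.05,0,0,0,4],[0,0,0.05,0,0,0,4]]'
```

```text
time: 7.1
tool_pos: [543.0, 48.0, 42.3]
orientation: [[0.315, -0.949, 0.0], [-0.949, -0.315, -0.0], [0.0, -0.0, -1.0]]
wrist_force: [-0.9, 0.7, -1.2]
finger_gap: 0.554
time: 7.3
tool_pos: [542.9, 48.0, 40.6]
orientation: [[0.315, -0.949, -0.0], [-0.949, -0.315, 0.0], [-0.0, 0.0, -1.0]]
wrist_force: [0.5, -0.3, -1.0]
finger_gap: 0.551
time: 7.5
tool_pos: [543.0, 48.1, 39.8]
orientation: [[0.315, -0.949, 0.0], [-0.949, -0.315, 0.0], [0.0, -0.0, -1.0]]
wrist_force: [-2.6, -0.2, 11.6]
finger_gap: 0.556
```

```bash
python3 -m creep '[[0,0,-0.03,0,0,0,5.5],[0,0,0,0,0,0,6.5],[0,0,0,0,0,0,7.5],[0,0,0,0,0,0,8.5],[0,0,0,0,0,0,8.5],[0,0,-2,0,0,0,8.5],[0,0,-4,0,0,0,8.5],[0,0,-4,0,0,0,8.5],[0,0,-1.6,0,0,0,8.5],[0,0,0,0,0,0,8.5]]'
python3 -c "
from w import *
W=robot.snapshot('wrist'); cv2.imwrite('pics/w5.png',cv2.resize(W['pixels'][100:290,130:390,::-1],(780,570),interpolation=cv2.INTER_CUBIC));rel([542.5,48,40])
"
```

```text
time: 8.5
tool_pos: [544.3, 48.1, 158.6]
orientation: [[0.315, -0.949, 0.005], [-0.949, -0.315, -0.0], [0.002, -0.004, -1.0]]
wrist_force: [-0.1, 0.6, -1.4]
finger_gap: 0.994
t 8.55 tcp [543.4  48.  156.9] F [ 0.   0.3 -0.7] gap 0.995 toolshift mm [ -0.3   1.2 116.9]
[[0.3153, -0.949, 0.0022], [-0.949, -0.3153, -0.0], [0.0007, -0.0021, -1.0]] [-0.021  0.47   1.633  0.     1.037  1.229]
```

View pics/w5.png

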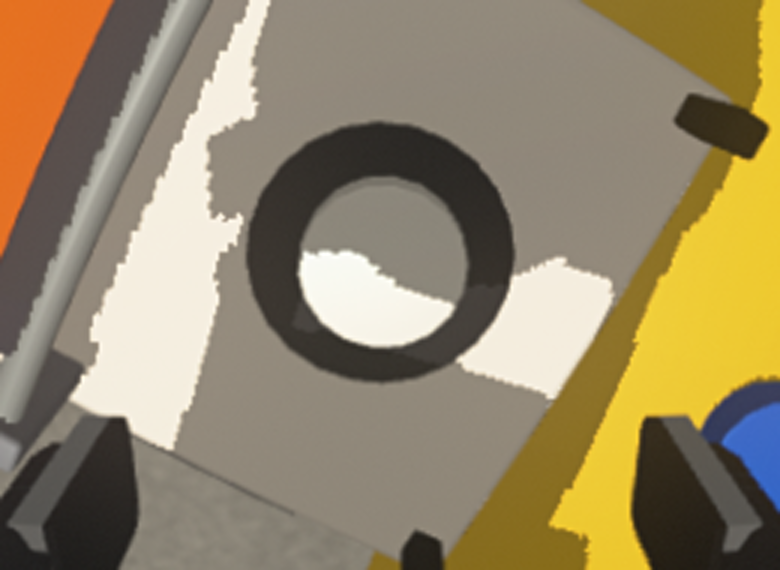

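```bash
python3 -c "
from w import *
W=robot.snapshot('wrist')
g=lambda P:[(((x+.5)/3-.5+130)+.5)*1.5-.5 for x in P[:1]]+[(((P[1]+.5)/3-.5+100)+.5)*1.5-.5]
print('plate',*circfit(W,[g(p) for p in [(247,252),(514,252),(380,122)]],42,34,[542,48]),*circfit(W,[g(p) for p in [(247,252),(514,252),(380,382)]],42,36,[542,48]))
print('disc',*circfit(W,[g(p) for p in [(299,262),(469,262),(383,348)]],25,52,[542,48]))
print('sil',wpix(W,(np.array([384,261.5])+.5)/3-.5+[130,100],25,16,36,[542,48]), wpix(W,(np.array([380.5,252])+.5)/3-.5+[130,100],42,6,30,[542,48]))
rel([542,48,40])
S=robot.snapshot('scene');T=robot.snapshot('side');g=lambda U:(np.array(U,float)+.5)/1.5625-.5
"
```

```text
plate [541.30098186  47.53523961] [-0.56 -0.57  0.08] [542.4744296   47.97637159] [-0.98 -0.88 -0.09]
disc [543.70601579  47.25364422] [-0.47 -0.44 -0.05]
sil [543.50496826  47.15738038] [541.74147964  47.68664821]
t 8.6 tcp [542.8  48.1 155.9] F [-0.   0.  -1.4] gap 0.998 toolshift mm [ -0.2   0.8 115.9]
[[0.3153, -0.949, 0.0001], [-0.949, -0.3153, -0.0], [0.0, -0.0001, -1.0]] [-0.021  0.471  1.634 -0.     1.036  1.229]
```

```bash
python3 -m creep '[[1.2,1.1,-1,0,0,0,8.5],[2.8,2.6,-1,0,0,0,8.5],[3.0,2.8,-1,0,0,0,8.5],[3.0,2.8,-0.5,0,0,0,8.5],[3.0,2.8,0,0,0,0,8.5],[3,2.8,0,0,0,0,8.5],[2.6,2.4,0,0,0,0,8.5],[1.4,1.2,0,0,0,0,8.5],[0,0,0,0,0,0,8.5],[0,0,0,0,0,0,8.5]]'
python3 -c "
from w import *
for t in (20,28): p=wfit(None,21,16,0,[431,-200],t,'w6')
rel([p[0],p[1],3])"
```

```text
time: 9.7
tool_pos: [429.8, -200.3, 190.9]
orientation: [[0.314, -0.949, -0.001], [-0.949, -0.314, 0.001], [-0.001, 0.001, -1.0]]
wrist_force: [-0.2, -0.1, -0.4]
finger_gap: 0.997
seed [257. 169.] [ 425.9 -200.4] [0. 0.] [(738, 1193)]
seed [257. 170.] [ 426.1 -200.2] [-0.  0.] [(789, 1192)]
t 9.8 tcp [ 430.3 -199.5  190.9] F [-0.1  0.8 -0.4] gap 0.992 toolshift mm [ -0.6   4.2 187.9]
[[0.3157, -0.9489, -0.0005], [-0.9489, -0.3157, 0.0004], [-0.0006, 0.0003, -1.0]] [-0.56   0.335  1.758  0.     1.049  0.689]
```

View pics/w6.png

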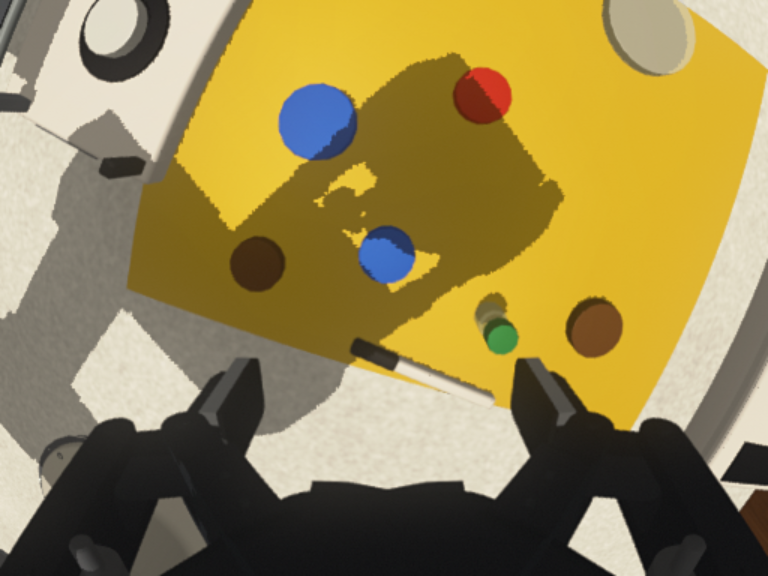

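```bash
python3 -c "
from w import *
W=robot.snapshot('wrist'); g=lambda U:(np.array(U,float)+.5)/1.5-.5
p=wpix(W,g((386.5,254.5)),21,16,0,[431,-200]);print(p);rel([p[0],p[1],3])"
```

```text
[ 430.36569365 -200.19555348]
t 9.85 tcp [ 430.5 -199.4  191. ] F [-0.1  0.3 -0.1] gap 0.994 toolshift mm [  0.8   0.3 188. ]
[[0.3161, -0.9487, -0.0003], [-0.9487, -0.3161, 0.0003], [-0.0004, 0.0002, -1.0]] [-0.56   0.335  1.758  0.     1.049  0.689]
```

```bash
python3 -m creep '[[0,0,3,0,0,0,8.5],[0,0,4,0,0,0,8.5],[0,0,4,0,0,0,8.5],[0,0,4,0,0,0,8.5],[0,0,2.2,0,0,0,8.5],[0,0,1.1,0,0,0,8.5],[0,0,0.2,0,0,0,8.5],[0,0,0,0,0,0,8.5]]'
python3 -m creep '[[0,0,0,0,0,0,3.2],[0,0,0,0,0,0,3.2],[0,0,0,0,0,0,3.2],[0,0,0,0,0,0,3.2],[0,0,0,0,0,0,3.2],[0,0,0,0,0,0,3.2],[0,0,0,0,0,0,3.2],[0,0,0,0,0,0,3.2]]'
```

```text
time: 10.65
tool_pos: [430.9, -200.0, 6.6]
orientation: [[0.316, -0.949, 0.0], [-0.949, -0.316, -0.0], [0.0, -0.0, -1.0]]
wrist_force: [-0.2, 0.5, -0.2]
finger_gap: 0.997
time: 11.45
tool_pos: [430.8, -200.3, 7.2]
orientation: [[0.315, -0.949, 0.001], [-0.949, -0.315, -0.001], [0.001, -0.001, -1.0]]
wrist_force: [-2.9, 1.2, 21.2]
finger_gap: 0.456
```

```bash
python3 -m creep '[[0,0,-0.1,0,0,0,3.2],[0,0,-1,0,0,0,3.2],[0,0,-3,0,0,0,3.2],[0,0,-4,0,0,0,3.2],[-0.5,-0.5,-4,0,0,0,3.2],[-2,-1.8,-2.5,0,0,0,3.2],[-3,-2.8,0,0,0,0,3.2],[-3,-2.8,0,0,0,0,3.2],[-3,-2.8,0,0,0,0,3.2],[-3,-2.8,0,0,0,0,3.2]]'
python3 -m creep '[[-3,-2.8,0,0,0,0,3.2],[-1.8,-1.5,0,0,0,0,3.2],[-0.7,-0.6,0,0,0,0,3.2],[0,0,0,0,0,0,3.2],[0,0,0,0,0,0,3.2]]'
python3 -c "
from w import *
rel([542.5,48.1,59])
W=robot.snapshot('wrist');g=W['pixels'].astype(int)
for u in (245,258,272): print(u,(g[180:310,u,2]-g[180:310,u,0]).tolist())
for v in (240,): print(v,(g[v,205:312,2]-g[v,205:312,0]).tolist())
"
```

```text
time: 12.45
tool_pos: [513.1, -18.3, 153.0]
orientation: [[0.315, -0.949, 0.001], [-0.949, -0.315, -0.0], [0.0, -0.001, -1.0]]
wrist_force: [-0.3, -0.5, -0.9]
finger_gap: 0.457
time: 12.95
tool_pos: [541.5, 47.0, 152.3]
orientation: [[0.315, -0.949, -0.0], [-0.949, -0.315, -0.0], [0.0, 0.0, -1.0]]
wrist_force: [0.1, 0.8, -0.3]
finger_gap: 0.454
t 12.95 tcp [541.5  47.  152.3] F [ 0.1  0.8 -0.3] gap 0.454 toolshift mm [-0.8 -1.4 93.3]
[[0.3151, -0.9491, -0.0004], [-0.9491, -0.3151, -0.0002], [0.0001, 0.0004, -1.0]] [-0.023  0.474  1.641 -0.     1.027  1.227]
245 [-17, -17, -17, -17, -17, -18, -18, -18, -20, -9, -8, -9, -9, -9, -9, -10, -10, -10, -11, -11, -12, -12, -12, -13, -14, -16, -11, 30, 50, 48, 48, 49, 49, 49, 50, 53, 62, 66, 66, 67, 67, 66, 66, 69, 67, 69, 68, 69, 69, 70, 70, 70, 70, 70, 71, 71, 71, 72, 70, 71, 72, 72, 73, 73, 75, 74, 74, 74, 75, 74, 76, 75, 76, 77, 76, 77, 76, 76, 77, 78, 78, 77, 77, 77, 78, 79, 77, 77, 79, 77, 78, 78, 79, 79, 78, 78, 78, 79, 78, 77, 80, 93, 74, -7, -19, -17, -17, -17, -18, -17, -17, -18, -17, -17, -18, -17, -18, -18, -17, -17, -17, -17, -17,
[... 914 characters left out ...]
2, 73, 74, 73, 73, 74, 73, 74, 75, 74, 75, 76, 75, 76, 76, 77, 76, 76, 78, 78, 77, 78, 78, 77, 78, 77, 77, 78, 78, 78, 79, 78, 78, 78, 79, 78, 79, 78, 79, 71, 32, 0, -3, -2, -2, -1, -2, -2, -2, -4, -2, -3, -3, -3, -3, -4, -3, -4, -6, -6, -5, -5, -4, -4, -4, -5, -4, -4]
240 [-6, -6, -6, -5, -6, -6, -5, -5, -5, -5, -5, -5, -5, -6, 9, 62, 66, 66, 66, 66, 67, 68, 67, 69, 69, 68, 68, 69, 69, 70, 70, 70, 71, 71, 71, 71, 71, 72, 72, 73, 72, 72, 73, 73, 73, 73, 73, 73, 74, 73, 72, 73, 73, 73, 72, 74, 73, 73, 72, 74, 72, 72, 73, 74, 72, 72, 71, 72, 72, 71, 72, 72, 70, 70, 70, 70, 69, 70, 69, 69, 70, 69, 67, 68, 68, 67, 68, 66, 67, 66, 66, 55, 7, -9, -8, -8, -8, -8, -6, -7, -8, -7, -9, -8, -8, -8, -8]
```

```bash
python3 -m creep '[[-0.07,-0.22,2,0,0,0,3.2],[0,0,3,0,0,0,3.2],[0,0,2.3,0,0,0,3.2],[0,0,1.2,0,0,0,3.2],[0,0,0.4,0,0,0,3.2],[0,0,0,0,0,0,3.2],[0,0,0,0,0,0,3.2]]'
python3 -m creep '[[0,0,0.1,0,0,0,3.2],[0,0,0.1,0,0,0,3.2]]'
python3 -c "
from w import *
rel([543.4,48.4,59])"
```

```text
time: 13.7
tool_pos: [544.4, 48.9, 64.0]
orientation: [[0.315, -0.949, 0.001], [-0.949, -0.315, -0.0], [0.0, -0.001, -1.0]]
wrist_force: [0.8, 0.1, -0.4]
finger_gap: 0.458
time: 13.9
tool_pos: [544.3, 49.1, 61.7]
orientation: [[0.315, -0.949, 0.001], [-0.949, -0.315, -0.0], [0.0, -0.001, -1.0]]
wrist_force: [0.2, 0.9, -0.4]
finger_gap: 0.461
t 13.9 tcp [544.3  49.1  61.7] F [ 0.2  0.9 -0.4] gap 0.461 toolshift mm [0.4 1.  2.7]
[[0.3154, -0.949, 0.0012], [-0.949, -0.3154, -0.0], [0.0004, -0.0011, -1.0]] [-0.019  0.611  1.711  0.     0.819  1.231]
```

```bash
python3 -m creep '[[0.04,0.09,0.1,0,0,0,3.2],[0,0,0.05,0,0,0,3.2]]'
python3 -m creep '[[0,0,0.05,0,0,0,3.2],[0,0,0,0,0,0,3.2]]'
python3 -m creep '[[0,0,0.04,0,0,0,3.2],[0,0,0,0,0,0,3.2]]'
```

```text
time: 14.1
tool_pos: [543.0, 48.4, 59.6]
orientation: [[0.315, -0.949, 0.0], [-0.949, -0.315, -0.0], [0.0, -0.0, -1.0]]
wrist_force: [0.5, -0.5, -0.7]
finger_gap: 0.453
time: 14.3
tool_pos: [543.1, 48.4, 59.3]
orientation: [[0.315, -0.949, -0.0], [-0.949, -0.315, -0.0], [0.0, 0.0, -1.0]]
wrist_force: [-1.9, 0.2, 6.6]
finger_gap: 0.451
time: 14.5
tool_pos: [543.1, 48.4, 59.3]
orientation: [[0.315, -0.949, 0.0], [-0.949, -0.315, -0.0], [0.0, -0.0, -1.0]]
wrist_force: [-3.6, 0.2, 13.7]
finger_gap: 0.457
```

Contact at the expected height; I'll release, rise and look.

```bash
python3 -m creep '[[0,0,-0.06,0,0,0,4.8],[0,0,0,0,0,0,5.8],[0,0,0,0,0,0,7],[0,0,0,0,0,0,8.5],[0,0,0,0,0,0,8.5],[0,0,-2,0,0,0,8.5],[0,0,-4,0,0,0,8.5],[0,0,-4,0,0,0,8.5],[0,0,-1.6,0,0,0,8.5],[0,0,0,0,0,0,8.5]]'
python3 -c "
from w import *
W=robot.snapshot('wrist'); a=cv2.resize(W['pixels'][120:260,170:330,::-1],(400,350),interpolation=cv2.INTER_CUBIC);rel([542.5,48,40])
S=robot.snapshot('side'); u,v=proj(S,[542,48,50])[0].astype(int);print(u,v)
b=cv2.resize(S['pixels'][v-35:v+35,u-40:u+40,::-1],(400,350),interpolation=cv2.INTER_CUBIC)
cv2.imwrite('pics/w7.png',np.hstack([a,b]))
"
```

```text
time: 15.5
tool_pos: [544.5, 48.4, 177.7]
orientation: [[0.315, -0.949, 0.005], [-0.949, -0.315, -0.0], [0.002, -0.004, -1.0]]
wrist_force: [0.1, 0.2, -1.2]
finger_gap: 0.996
t 15.55 tcp [543.6  48.4 176.1] F [ 0.2  0.1 -0.6] gap 0.993 toolshift mm [ -0.    1.4 136.1]
[[0.3153, -0.949, 0.0021], [-0.949, -0.3153, -0.0], [0.0007, -0.0019, -1.0]] [-0.021  0.445  1.612  0.     1.083  1.229]
252 264
```

View pics/w7.png

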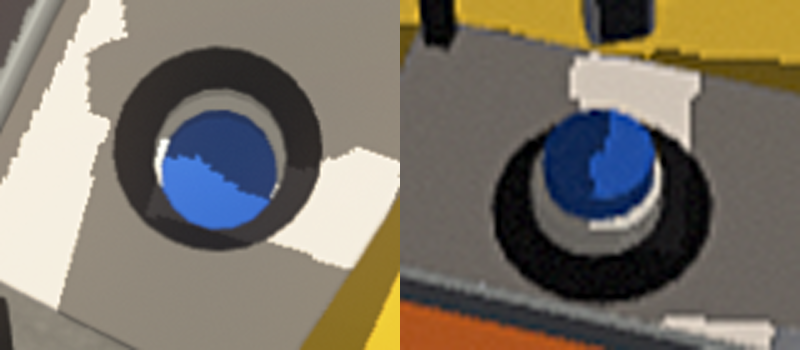

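```bash
python3 -c "
from w import *
W=robot.snapshot('wrist')
g=lambda P:(((np.array(P,float)+.5)/2.5-.5+[170,120])+.5)*1.5-.5
print('plate',*circfit(W,[g(p) for p in [(114,148),(322,148),(218,250)]],42,36,[542,48]))
print('white',*circfit(W,[g(p) for p in [(156,157),(286,157),(221,89)]],25,44,[542,48]))
print('blue',*circfit(W,[g(p) for p in [(162,168),(277,168),(219,229)]],21,68,[542,48]))
s=robot.read_state()
c,sn=np.cos(-.1804),np.sin(-.1804);Rz=np.array([[c,-sn,0],[sn,c,0],[0,0,1]])
for th in (2.618,2.2,1.9,1.571):
    rel(Rz@[0,80-165*np.cos(th),80+165*np.sin(th)]+[542.3,47.8,0])
B=Rz@[0,80+143,162]+[542.3,47.8,0]; 
for n in ('scene','side'):
    S=robot.snapshot(n);print(n,proj(S,[Rz@[x,222.9,162.5]+[542.3,47.8,0] for x in (-55,0,55)])*1.5625)
"
```

```text
plate [542.  48.] [-1.12 -1.18 -0.06]
white [543.00189177  47.13208616] [-0.18 -0.2  -0.05]
blue [542.23820783  47.51255463] [-0.95 -0.97 -0.17]
t 15.65 tcp [542.6  48.4 174.4] F [0.6 0.2 0.3] gap 0.997 toolshift mm [-194.9 -106.6   11.8]
[[0.3154, -0.949, -0.0013], [-0.949, -0.3154, 0.0], [-0.0004, 0.0012, -1.0]] [-0.021  0.448  1.613  0.     1.082  1.229]
t 15.65 tcp [542.6  48.4 174.4] F [0.6 0.2 0.3] gap 0.997 toolshift mm [-154.8  -84.6  -39.1]
[[0.3154, -0.949, -0.0013], [-0.949, -0.3154, 0.0], [-0.0004, 0.0012, -1.0]] [-0.021  0.448  1.613  0.     1.082  1.229]
t 15.65 tcp [542.6  48.4 174.4] F [0.6 0.2 0.3] gap 0.997 toolshift mm [-116.4  -63.5  -61.8]
[[0.3154, -0.949, -0.0013], [-0.949, -0.3154, 0.0], [-0.0004, 0.0012, -1.0]] [-0.021  0.448  1.613  0.     1.082  1.229]
t 15.65 tcp [542.6  48.4 174.4] F [0.6 0.2 0.3] gap 0.997 toolshift mm [-69.7 -37.9 -70.6]
[[0.3154, -0.949, -0.0013], [-0.949, -0.3154, 0.0], [-0.0004, 0.0012, -1.0]] [-0.021  0.448  1.613  0.     1.082  1.229]
scene [[573.83485833 158.04169256]
 [591.6817116  181.86405749]
 [610.56517372 207.07011027]]
side [[380.73193158 554.88388705]
 [320.41531702 538.87718415]
 [262.27994304 523.44933452]]
```

Picture: the blue disc lies on the white one, and both sit on the plate within about 1 mm of centre. Next the bar: rise, turn 0.5 rad and narrow the fingers.

```bash
python3 -m creep '[[0,0,-1.2,0,0,0.1,8.5],[0,0,-1.2,0,0,0.1,8.5],[0,0,-1.2,0,0,0.1,8],[0,0,-1.2,0,0,0.1,7],[0,0,-1,0,0,0.1,6],[0,0,0,0,0,0,4],[0,0,0,0,0,0,4]]'
python3 -c "
from w import *
rel([582.3,267.1,230])"
```

```text
time: 16.45
tool_pos: [542.9, 48.4, 232.4]
orientation: [[-0.175, -0.985, -0.001], [-0.985, 0.175, 0.0], [0.0, 0.001, -1.0]]
wrist_force: [-0.0, 0.7, 0.2]
finger_gap: 0.47
t 16.45 tcp [542.9  48.4 232.4] F [-0.   0.7  0.2] gap 0.47 toolshift mm [-222.2   -0.5    2.3]
[[-0.1752, -0.9845, -0.0011], [-0.9845, 0.1752, 0.0], [0.0002, 0.0011, -1.0]] [-0.021  0.381  1.541  0.     1.221  1.726]
```

```bash
python3 -m creep '[[-1.5,0,0,0,0,0,4],[-3,0,0,0,0,0,4],[-3.5,0,0,0,0,0,4],[-3.5,0,0,0,0,0,4],[-3.5,0,0,0,0,0,4],[-3.5,0,0,0,0,0,4],[-2.4,0,0,0,0,0,4],[-1.3,0,0,0,0,0,4],[0,0,0,0,0,0,4],[0,0,0,0,0,0,4]]'
python3 -c "
from w import *
rel([582.3,267.1,145])
W=robot.snapshot('wrist'); cv2.imwrite('pics/w8.png',cv2.resize(W['pixels'][:,:,::-1],(768,576)))
c,sn=np.cos(-.1804),np.sin(-.1804);Rz=np.array([[c,-sn,0],[sn,c,0],[0,0,1]])
print(projw(W,[Rz@[x,222.9,162.5]+[542.3,47.8,0] for x in (-55,0,55)])*1.5)"
```

```text
time: 17.45
tool_pos: [582.4, 266.4, 232.8]
orientation: [[-0.177, -0.984, -0.001], [-0.984, 0.177, -0.001], [0.001, 0.001, -1.0]]
wrist_force: [-0.6, -0.5, -0.4]
finger_gap: 0.471
t 17.45 tcp [582.4 266.4 232.8] F [-0.6 -0.5 -0.4] gap 0.471 toolshift mm [-0.7  0.1 87.8]
[[-0.1775, -0.9841, -0.0008], [-0.9841, 0.1775, -0.0006], [0.0007, 0.0007, -1.0]] [ 0.336  0.515  1.302 -0.     1.326  2.085]
[[383.36496536 397.76844968]
 [383.27254737 303.26969331]
 [383.29843166 193.16285486]]
```

View pics/w8.png

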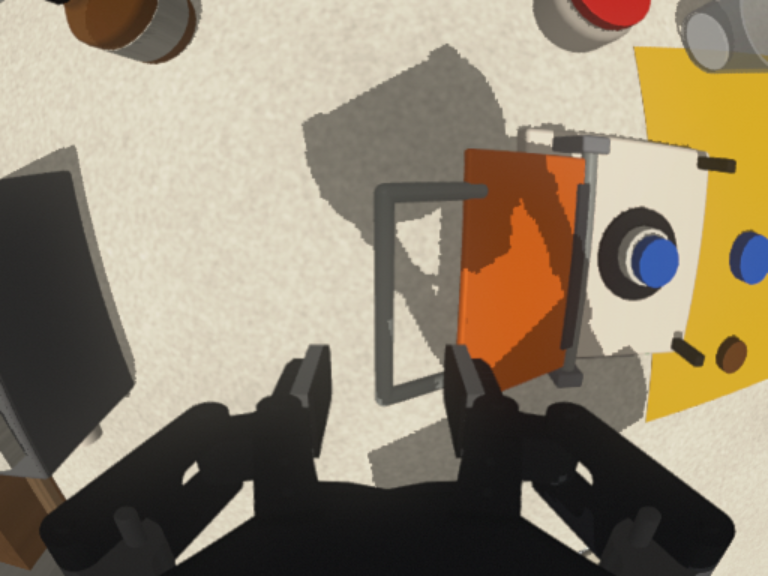

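```bash
python3 -m creep '[[-0.05,0,1.5,0,0,0,3.6],[0,0,2.5,0,0,0,3.6],[0,0,2.3,0,0,0,3.6],[0,0,1.5,0,0,0,3.6],[0,0,0.8,0,0,0,3.6],[0,0,0.1,0,0,0,3.6],[0,0,0,0,0,0,3.6]]'
python3 -m creep '[[0,0,0,0,0,0,2],[0,0,0,0,0,0,0.9],[0,0,0,0,0,0,0.7],[0,0,0,0,0,0,0.7],[0,0,0,0,0,0,0.7],[0,0,0,0,0,0,0.7]]'
python3 -c "
from w import *
rel([582.3,267.1,145])"
```

```text
time: 18.2
tool_pos: [583.1, 267.0, 146.9]
orientation: [[-0.179, -0.984, 0.001], [-0.984, 0.179, 0.0], [-0.0, -0.001, -1.0]]
wrist_force: [0.2, 0.0, -0.1]
finger_gap: 0.425
time: 18.8
tool_pos: [583.3, 268.0, 147.2]
orientation: [[-0.178, -0.984, 0.002], [-0.984, 0.178, 0.001], [-0.001, -0.002, -1.0]]
wrist_force: [-0.3, 3.4, 7.1]
finger_gap: 0.091
t 18.8 tcp [583.3 268.  147.2] F [-0.3  3.4  7.1] gap 0.091 toolshift mm [1.  0.9 2.2]
[[-0.1781, -0.984, 0.0017], [-0.984, 0.1781, 0.001], [-0.0013, -0.0015, -1.0]] [0.337 0.601 1.397 0.    1.142 2.087]
```

```bash
python3 -m creep '[[0.22,-0.37,0,0,0,0,0.5],[0.23,-0.37,0,0,0,0,0.5]]' >/dev/null; python3 -c "
from w import *
rel([582.3,267.1,145])"
```

```text
t 19.0 tcp [584.3 267.2 147.1] F [-45.7  62.3  27.6] gap 0.093 toolshift mm [0.4 1.9 2.1]
[[-0.1776, -0.9841, -0.0081], [-0.9841, 0.1775, 0.0084], [-0.0069, 0.0094, -0.9999]] [0.33  0.604 1.39  0.012 1.152 2.075]
```

I put the lift in the y slot, so the arm pushed sideways and the wrist force rose to about 80 N, under the limit. I'm undoing that now.

```bash
python3 -m creep '[[-0.15,0.37,0,0,0,0,0.5],[-0.3,0.37,0,0,0,0,0.5],[0,0,0,0,0,0,0.5]]'; python3 -c "
from w import *
rel([582.3,267.1,145]);print(robot.read_state()['torque'])"
```

```text
time: 19.3
tool_pos: [583.5, 267.9, 146.9]
orientation: [[-0.178, -0.984, 0.002], [-0.984, 0.178, 0.0], [-0.001, -0.002, -1.0]]
wrist_force: [3.9, 3.4, 1.2]
finger_gap: 0.089
t 19.3 tcp [583.5 267.9 146.9] F [3.9 3.4 1.2] gap 0.089 toolshift mm [1.  1.  1.9]
[[-0.1775, -0.9841, 0.0022], [-0.9841, 0.1775, 0.0003], [-0.0007, -0.0021, -1.0]] [ 3.380e-01  6.010e-01  1.397e+00 -1.000e-03  1.141e+00  2.087e+00]
[ 0.47843142 -0.50646205  0.21522483]
```

Restored, and the force is back to a few newtons. Now the arc, with z in the third slot.

```bash
python3 -m creep '[[0.22,0,-0.37,0,0,0,0.5],[0.23,0,-0.37,0,0,0,0.5]]'; python3 -m creep '[[0.25,0,-0.35,0,0,0,0.5],[0.24,0,-0.36,0,0,0,0.5]]'; python3 -c "
from w import *
rel([582.3,267.1,145]);print(robot.read_state()['torque'])"
```

```text
time: 19.5
tool_pos: [582.7, 263.4, 154.2]
orientation: [[-0.178, -0.984, 0.002], [-0.984, 0.178, 0.001], [-0.001, -0.001, -1.0]]
wrist_force: [2.9, 3.9, 0.7]
finger_gap: 0.088
time: 19.7
tool_pos: [581.3, 258.9, 161.5]
orientation: [[-0.178, -0.984, 0.001], [-0.984, 0.178, 0.002], [-0.002, -0.001, -1.0]]
wrist_force: [-0.1, 6.5, 3.1]
finger_gap: 0.088
t 19.7 tcp [581.3 258.9 161.5] F [-0.1  6.5  3.1] gap 0.088 toolshift mm [-8.2  0.5 16.5]
[[-0.1782, -0.984, 0.0009], [-0.984, 0.1782, 0.0015], [-0.0016, -0.0006, -1.0]] [3.250e-01 5.780e-01 1.397e+00 1.000e-03 1.165e+00 2.074e+00]
[ 1.17926518  0.14106687 -0.17878272]
```

```bash
python3 -m creep '[[0.526,0,-0.686,0,0,0,0.5],[0.561,0,-0.657,0,0,0,0.5],[0.595,0,-0.626,0,0,0,0.5],[0.626,0,-0.595,0,0,0,0.5]]'; python3 -m creep '[[0.657,0,-0.561,0,0,0,0.5],[0.686,0,-0.526,0,0,0,0.5],[0.711,0,-0.489,0,0,0,0.5],[0.737,0,-0.451,0,0,0,0.5]]'; cat > st.py <<'E'
from w import *
s=robot.read_state();c,sn=np.cos(-.1804),np.sin(-.1804);Rz=np.array([[c,-sn,0],[sn,c,0],[0,0,1]])
q=Rz.T@(s['tool_pos']-[542.3,47.8,0])
print('reader-frame tcp',q.round(1),'rel hinge',(q-[0,80,80]).round(1),'F',(Rz.T@s['wrist_force']).round(1),'T',s['torque'].round(2),'t',s['time'])
E
python3 st.py
```

```text
time: 20.1
tool_pos: [577.3, 236.5, 187.6]
orientation: [[-0.178, -0.984, 0.002], [-0.984, 0.178, 0.002], [-0.003, -0.001, -1.0]]
wrist_force: [-0.0, 9.0, 6.0]
finger_gap: 0.09
time: 20.5
tool_pos: [572.6, 208.7, 208.0]
orientation: [[-0.178, -0.984, 0.002], [-0.984, 0.178, 0.002], [-0.002, -0.002, -1.0]]
wrist_force: [-0.4, 7.3, 7.1]
finger_gap: 0.089
reader-frame tcp [  0.9 163.8 208. ] rel hinge [  0.9  83.8 128. ] F [-1.7  7.1  7.1] T [ 1.35 -0.02 -0.13] t 20.5
```

```bash
python3 -m creep '[[0.759,0,-0.413,0,0,0,0.5],[0.78,0,-0.372,0,0,0,0.5],[0.798,0,-0.33,0,0,0,0.5],[0.814,0,-0.288,0,0,0,0.5],[0.828,0,-0.246,0,0,0,0.5],[0.84,0,-0.201,0,0,0,0.5],[0.85,0,-0.158,0,0,0,0.5],[0,0,0,0,0,0,0.5],[0,0,0,0,0,0,0.5]]';python3 st.py
python3 -c "
from w import *
for n in ('scene','side'):
    S=robot.snapshot(n);cv2.imwrite(f'pics/{n}9.png',cv2.resize(S['pixels'][:,:,::-1],(800,600),interpolation=cv2.INTER_CUBIC))"
```

```text
time: 21.4
tool_pos: [562.4, 152.0, 227.6]
orientation: [[-0.179, -0.984, 0.002], [-0.984, 0.179, 0.0], [-0.001, -0.001, -1.0]]
wrist_force: [-0.3, 2.5, 8.5]
finger_gap: 0.087
reader-frame tcp [  1.  106.1 227.6] rel hinge [  1.   26.1 147.6] F [-0.7  2.4  8.5] T [ 0.55 -0.1   0.06] t 21.4
```

```bash
python3 -m creep '[[0.7,0,-0.1,0,0,0,0.5],[0.7,0,-0.07,0,0,0,0.5],[0.5,0,-0.04,0,0,0,0.5],[0.3,0,-0.03,0,0,0,0.5],[0.2,0,-0.01,0,0,0,0.5],[0.09,0,0,0,0,0,0.5],[0,0,0,0,0,0,0.5],[0,0,0,0,0,0,0.5]]';python3 st.py
python3 -c "
from w import *
c,sn=np.cos(-.1804),np.sin(-.1804);Rz=np.array([[c,-sn,0],[sn,c,0],[0,0,1]])
S=robot.snapshot('scene');P=S['pixels'][:,:,::-1]
M=[[-55,80,245],[55,80,245],[-88,80,92],[88,80,92],[-78,80,195],[78,80,195],[-78,83,195],[-78,77,195]]
q=proj(S,[Rz@m+[542.3,47.8,0] for m in M]); o=(q.mean(0)-[80,70]).astype(int); print(o,((q-o)*5).round().tolist())
cv2.imwrite('pics/s10.png',cv2.resize(P[o[1]:o[1]+120,o[0]:o[0]+160],(800,600),interpolation=cv2.INTER_CUBIC))
S=robot.snapshot('side');P=S['pixels'][:,:,::-1];q=proj(S,[Rz@m+[542.3,47.8,0] for m in M]); o=(q.mean(0)-[80,60]).astype(int); print(o,((q-o)*5).round().tolist())
cv2.imwrite('pics/d10.png',cv2.resize(P[o[1]:o[1]+120,o[0]:o[0]+160],(800,600),interpolation=cv2.INTER_CUBIC))
"
```

```text
time: 22.3
tool_pos: [557.9, 127.4, 229.1]
orientation: [[-0.179, -0.984, 0.001], [-0.984, 0.179, -0.0], [0.0, -0.001, -1.0]]
wrist_force: [6.6, 0.6, -4.7]
finger_gap: 0.091
reader-frame tcp [  1.1  81.1 229.1] rel hinge [  1.1   1.1 149.1] F [ 6.3  1.7 -4.7] T [ 0.33 -0.99 -0.13] t 22.3
[243  51] [[385.0, 203.0], [501.0, 375.0], [319.0, 379.0], [476.0, 638.0], [350.0, 249.0], [505.0, 488.0], [356.0, 248.0], [344.0, 251.0]]
[168 196] [[513.0, 199.0], [151.0, 125.0], [606.0, 515.0], [110.0, 399.0], [586.0, 322.0], [100.0, 217.0], [584.0, 330.0], [588.0, 314.0]]
```

View pics/s10.png

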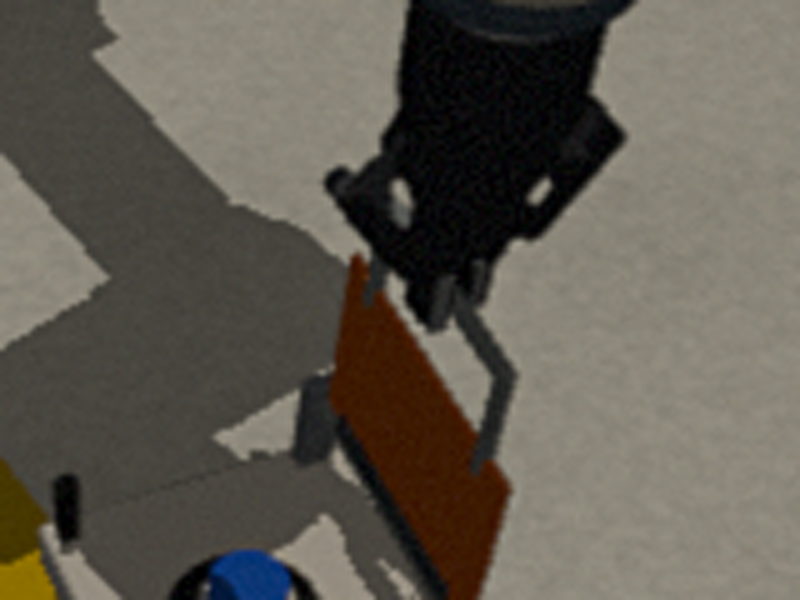

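```bash
python3 -c "
from w import *
c,sn=np.cos(-.1804),np.sin(-.1804);Rz=np.array([[c,-sn,0],[sn,c,0],[0,0,1]])
for n in ('scene','side'):
    S=robot.snapshot(n);h=cv2.cvtColor(np.ascontiguousarray(S['pixels']),cv2.COLOR_RGB2HSV)
    m=((h[...,0]>3)&(h[...,0]<14)&(h[...,1]>170)&(h[...,2]>50)).astype(np.uint8)
    k,l,st,_=cv2.connectedComponentsWithStats(m); j=1+st[1:,4].argmax(); m=(l==j); print(n,st[j])
    r=[]
    for off in (0,):
      for d in np.arange(-4,8.1,0.5):
        f=np.deg2rad(d);best=0
        for lo in range(10,40,3):
            P=[[x,80+rr*np.sin(f)+t*np.cos(f),80+rr*np.cos(f)-t*np.sin(f)] for x in (-78,78) for rr in (lo,115) for t in (-3,3)]
            q=(proj(S,[Rz@p+[542.3,47.8,0] for p in P])*16).round().astype(np.int32)
            M=np.zeros(m.shape,np.uint8);cv2.fillConvexPoly(M,cv2.convexHull(q),1,shift=4)
            i=(M>0)&m; best=max(best,i.sum()/((M>0)|m).sum())
        r.append((d,round(best,3)))
    print(r)
"
```

```text
scene [ 309  102   36   74 1033]
[(np.float64(-4.0), np.float64(0.772)), (np.float64(-3.5), np.float64(0.791)), (np.float64(-3.0), np.float64(0.811)), (np.float64(-2.5), np.float64(0.83)), (np.float64(-2.0), np.float64(0.844)), (np.float64(-1.5), np.float64(0.85)), (np.float64(-1.0), np.float64(0.834)), (np.float64(-0.5), np.float64(0.817)), (np.float64(0.0), np.float64(0.807)), (np.float64(0.5), np.float64(0.784)), (np.float64(1.0), np.float64(0.773)), (np.float64(1.5), np.float64(0.762)), (np.float64(2.0), np.float64(0.751)), (np.float64(2.5), np.float64(0.739)), (np.float64(3.0), np.float64(0.731)), (np.float64(3.5), np.float64(0.717)), (np.float64(4.0), np.float64(0.705)), (np.float64(4.5), np.float64(0.693)), (np.float64(5.0), np.float64(0.671)), (np.float64(5.5), np.float64(0.661)), (np.float64(6.0), np.float64(0.65)), (np.float64(6.5), np.float64(0.629)), (np.float64(7.0), np.float64(0.617)), (np.float64(7.5), np.float64(0.605)), (np.float64(8.0), np.float64(0.594))]
side [ 188  240   97   60 3373]
[(np.float64(-4.0), np.float64(0.797)), (np.float64(-3.5), np.float64(0.812)), 
[... 175 characters left out ...]
p.float64(0.861)), (np.float64(-0.5), np.float64(0.872)), (np.float64(0.0), np.float64(0.884)), (np.float64(0.5), np.float64(0.9)), (np.float64(1.0), np.float64(0.912)), (np.float64(1.5), np.float64(0.922)), (np.float64(2.0), np.float64(0.925)), (np.float64(2.5), np.float64(0.911)), (np.float64(3.0), np.float64(0.897)), (np.float64(3.5), np.float64(0.886)), (np.float64(4.0), np.float64(0.875)), (np.float64(4.5), np.float64(0.864)), (np.float64(5.0), np.float64(0.849)), (np.float64(5.5), np.float64(0.835)), (np.float64(6.0), np.float64(0.825)), (np.float64(6.5), np.float64(0.809)), (np.float64(7.0), np.float64(0.792)), (np.float64(7.5), np.float64(0.781)), (np.float64(8.0), np.float64(0.77))]
```

```bash
python3 -m creep '[[0,-0.03,0,0,0,0,0.5],[0,-0.02,0,0,0,0,0.5],[0,0,0,0,0,0,0.5],[0,0,0,0,0,0,0.5],[0,0,0,0,0,0,0.5],[0,0,0,0,0,0,0.5]]';python3 st.py
python3 -c "
from w import *
S=robot.snapshot('scene');T=robot.snapshot('side')
for n,c,R,h,z,tol in [('blue',[542,48],21,16,52,28),('red',[564.5,-228],21,16,0,28)]:
    V=[(s,mask(s,proj(s,[*c,z+h])[0],tol),proj) for s in (S,T)]
    r=fitdisc(V,R,h,z,c);print(n,r[0].round(1),r[1].round(1),r[2])
"; python3 st.py
```

```text
time: 23.1
tool_pos: [557.9, 127.5, 229.1]
orientation: [[-0.178, -0.984, -0.0], [-0.984, 0.178, -0.0], [0.0, 0.0, -1.0]]
wrist_force: [5.0, 0.4, -7.3]
finger_gap: 0.085
reader-frame tcp [  1.1  81.3 229.1] rel hinge [  1.1   1.3 149.1] F [ 4.8  1.3 -7.3] T [ 0.34 -0.81 -0.08] t 23.1
blue [558.3  59.4] [ 6.7  3.1  4.7 -3.1] [(196, 238), (3505, 446)]
red [ 563.  -223.3] [ 1.1 -0.3  0.3 -1.5] [(208, 260), (76, 252)]
reader-frame tcp [  1.1  81.3 229.1] rel hinge [  1.1   1.3 149.1] F [ 5.2  2.6 -8.3] T [ 0.39 -0.85 -0.12] t 23.2
```

```bash
python3 -c "
from w import *
S=robot.snapshot('scene')
for h,z in ((16,52),(.5,67.5)):
    r=fitdisc([(S,mask(S,proj(S,[542,48,68])[0],28),proj)],21,h,z,[542,48]);print(r[0].round(1),r[2])
print(robot.hand_in())"
```

```text
[540.6  51.4] [(186, 234)]
[544.7  47.9] [(186, 178)]
the job is handed in; nothing more can be done
None
```

I stacked the white disc on the plate and the blue disc on the white one. I then swung the hood up and handed in with the bar still gripped and the hood held upright, at about 23 s of the 61 s.

- **Stack:** both discs were set down slowly until light contact (about 12 to 14 N) and then released. The wrist camera, checked before the hood was moved, put both within about 1.5 mm of the plate's centre. With the hood up, the side camera's view of the stack was blocked. The scene camera alone had the blue disc still there, to within about 3 mm.
- **Hood:** the arm's own position puts the bar about 1 mm short of plumb, on the open side, roughly 0.4°. The two camera checks of the hood panel disagreed: the side view said +1.9° (open side) and the scene view −1.5° (disc side), so plumb is only sure to about 2°. The arm's position never went past plumb towards the discs. At hand-in the hood was still, with about 10 N on the wrist.
- **Mishap:** on the first swing row I typed the lift in the sideways slot. The wrist force rose to about 80 N, under the 120 N limit. I undid it at once, the force fell back to a few newtons, and the rest of the swing was normal.
- **Other things:** I did not move the red disc or any bystander. The last image check of the red disc agreed with its start position to about 5 mm, with a poor side-view mask. I did not re-measure the other bystanders at the end.

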